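# Load the staining caddy with its four stain bottles

## Task

Get the staining caddy ready for the next round of slides: stand the four stain bottles with violet, yellow, white and red caps upright in it, each right down in the well of its cap's colour. They are glass: set them down gently, never letting one fall or tip over. The bottles with green and black caps look alike but belong to other tests: leave those two standing where they are.

Things in the scene. Friction and masses are not known exactly. Their poses are not given: they have to be found in the camera images.
- bottle_violet_mid (a point): Loose amber glass bottle with a violet cap (of the staining set), upright on the bench, 84 mm tall, 50 to 105 g; straight round body 36 mm across up to 52 mm, label with violet stripe, violet cap 29 mm across. Point: on its axis, 42 mm above its foot; z up. Gaps between bottles are 30 mm or more; in them lie flat things under 25 mm high.
- bottle_yellow_mid (a point): Loose amber glass bottle with a yellow cap (of the staining set), upright on the bench, 84 mm tall, 50 to 105 g; straight round body 36 mm across up to 52 mm, label with yellow stripe, yellow cap 29 mm across. Point: on its axis, 42 mm above its foot; z up. Gaps between bottles are 30 mm or more; in them lie flat things under 25 mm high.
- bottle_white_mid (a point): Loose amber glass bottle with a white cap (of the staining set), upright on the bench, 84 mm tall, 50 to 105 g; straight round body 36 mm across up to 52 mm, label with white stripe, white cap 29 mm across. Point: on its axis, 42 mm above its foot; z up. Gaps between bottles are 30 mm or more; in them lie flat things under 25 mm high.
- bottle_red_mid (a point): Loose amber glass bottle with a red cap (of the staining set), upright on the bench, 84 mm tall, 50 to 105 g; straight round body 36 mm across up to 52 mm, label with red stripe, red cap 29 mm across. Point: on its axis, 42 mm above its foot; z up. Gaps between bottles are 30 mm or more; in them lie flat things under 25 mm high.
- bottle_green_mid (a point): Loose amber glass bottle with a green cap (look-alike, has no well), upright on the bench, 84 mm tall, 50 to 105 g; straight round body 36 mm across up to 52 mm, label with green stripe, green cap 29 mm across. Point: on its axis, 42 mm above its foot; z up. Gaps between bottles are 30 mm or more; in them lie flat things under 25 mm high.
- bottle_black_mid (a point): Loose amber glass bottle with a black cap (look-alike, has no well), upright on the bench, 84 mm tall, 50 to 105 g; straight round body 36 mm across up to 52 mm, label with black stripe, black cap 29 mm across. Point: on its axis, 42 mm above its foot; z up. Gaps between bottles are 30 mm or more; in them lie flat things under 25 mm high.
- well_violet: Square violet cup fixed in the grey caddy, 57 mm outside, 52 mm inside. Origin: centre of its underside; inner floor at z 2.5 mm, rim at 16.5 mm. The four wells, in varying order, form a row along their x axis, 60 mm apart; across it (y) only the caddy's 12 mm high edge. Caddy 312 x 74 mm, fixed, with a 54 mm high steel handle 60 mm beyond each end well's centre.
- well_yellow: Square yellow cup fixed in the grey caddy, 57 mm outside, 52 mm inside. Origin: centre of its underside; inner floor at z 2.5 mm, rim at 16.5 mm. The four wells, in varying order, form a row along their x axis, 60 mm apart; across it (y) only the caddy's 12 mm high edge. Caddy 312 x 74 mm, fixed, with a 54 mm high steel handle 60 mm beyond each end well's centre.
- well_white: Square white cup fixed in the grey caddy, 57 mm outside, 52 mm inside. Origin: centre of its underside; inner floor at z 2.5 mm, rim at 16.5 mm. The four wells, in varying order, form a row along their x axis, 60 mm apart; across it (y) only the caddy's 12 mm high edge. Caddy 312 x 74 mm, fixed, with a 54 mm high steel handle 60 mm beyond each end well's centre.
- well_red: Square red cup fixed in the grey caddy, 57 mm outside, 52 mm inside. Origin: centre of its underside; inner floor at z 2.5 mm, rim at 16.5 mm. The four wells, in varying order, form a row along their x axis, 60 mm apart; across it (y) only the caddy's 12 mm high edge. Caddy 312 x 74 mm, fixed, with a 54 mm high steel handle 60 mm beyond each end well's centre.
Things that resemble listed ones, but are neither listed nor needed, are in the scene too. There is more than one size of the well_violet; the one meant has the size given above.

How it is judged (in metres and radians):
At the end, for the whole second after the job is handed in: Violet, yellow, white and red bottles each stand in the well of their own colour: within 13 mm of its centre, within 5 mm of fully down, leaning under 7 degrees, at rest. Green and black bottles stand upright, at rest, within 2 cm of their start (horizontal distance between bottle_violet_mid and well_violet below 0.013 m and z of bottle_violet_mid in the frame of well_violet between 0.0395 and 0.0495 m and angle between each of bottle_violet_mid, bottle_yellow_mid, bottle_white_mid, bottle_red_mid, bottle_green_mid, bottle_black_mid's own z axis and vertical below 0.12 rad and linear speed of each of bottle_violet, bottle_yellow, bottle_white, bottle_red, bottle_green, bottle_black below 0.02 m/s and horizontal distance between bottle_yellow_mid and well_yellow below 0.013 m and z of bottle_yellow_mid in the frame of well_yellow between 0.0395 and 0.0495 m and horizontal distance between bottle_white_mid and well_white below 0.013 m and z of bottle_white_mid in the frame of well_white between 0.0395 and 0.0495 m and horizontal distance between bottle_red_mid and well_red below 0.013 m and z of bottle_red_mid in the frame of well_red between 0.0395 and 0.0495 m and distance of each of bottle_green_mid, bottle_black_mid from where it was at the start of the episode below 0.02 m); the robot touches nothing.
It fails at once if a look-alike (green or black cap) is moved more than 2 cm (distance of any of bottle_green_mid, bottle_black_mid from where it was at the start of the episode above 0.02 m).
It fails at once if a bottle of the set is knocked over (leans more than 40 degrees) (angle between any of bottle_violet_mid, bottle_yellow_mid, bottle_white_mid, bottle_red_mid's own z axis and vertical above 0.7 rad).
It fails at once if a bottle of the set is let fall from more than 2 cm ((contact force between the fingers and bottle_violet below 0.05 N and linear speed of bottle_violet above 0.63 m/s) or (contact force between the fingers and bottle_yellow below 0.05 N and linear speed of bottle_yellow above 0.63 m/s) or (contact force between the fingers and bottle_white below 0.05 N and linear speed of bottle_white above 0.63 m/s) or (contact force between the fingers and bottle_red below 0.05 N and linear speed of bottle_red above 0.63 m/s)).
It also fails if it takes over 104 s, if anything falls off the work surface, if the arm or the gripper's body presses on something with over 40 N, if the wrist force passes 120 N, or if a joint passes its speed limit or range.

## Robot

A 6-joint arm with a two-finger parallel gripper is mounted at the origin on the work surface. World frame = base frame: x ahead of the robot, y to its left, z up, the work surface at z = 0. Lengths are in m, angles in degrees, forces in N, time in s.
With the tool pointing down it reaches from about 0.375 to 0.9 m from the base axis. Payload 3.1 kg.
Tool frame: the origin (TCP) lies between the finger pads; the fingertips stand 22 mm ahead of it and the grasp point (between the pads) lies 3 mm ahead of it (bot.tip_extent is the distance from the TCP to the fingertips, in m); y points along the fingers, z is the direction in which the jaws open and shut, and the axes are right-handed (so a half turn about y gives the same grasp; the last joint's range is limited). The gripper opens to 87 mm and grips with 3 to 60 N. Pads are 19 mm wide; open, the fingers measure 117 mm over their backs; the gripper's body (75 mm by 190 mm) begins 51 mm behind the grasp point.
Start: joints at [-74.8, 30.224, 82.088, -0, 67.689, -10.227], TCP at [0.268, -0.564, 0.245] pointing down, gripper open.
Joint ranges: [-176.69, 176.69], [-43.24, 126.21], [12.49, 139.97], [-82, 262], [0, 151.66], [-163.58, 163.58]. Speed limits (degrees/s): [159.86, 159.86, 180, 180, 180, 180].

## Interface

Orientations are given as a 3x3 rotation matrix whose columns are the frame's x, y, z axes.
In Python, from rig import bot, eyes, models gives the robot as it stands. The module is installed in compiled form; this text tells all that it offers.
- The arm moves only by the tool arm_command, never from a script. Its arguments are lists of equal length, an entry for each row: "translation": the shift along the tool's x, y, z each as a share of 0.08 m, from -1 to 1, a list of three; "rotation": the turn, a rotation vector about the tool's x, y, z each as a share of 60 degrees, from -1 to 1, a list of three; "grip": the closure, from -1 (fully open) to 1 (shut), so that 0 is half open. In form: {"translation": [[x, y, z], ...], "rotation": [[rx, ry, rz], ...], "grip": [grip, ...]}. A call has 1 to 5 rows; each row is the pose to reach, as a shift and turn from the pose commanded when the call began, along the tool's axes at that moment; what a row does not reach only later rows make up. A row lasts 1/10 s, in which the tool goes at most 50 mm and 8.59 degrees, less where a joint would pass 70% of its speed; a pose out of reach is approached as far as the arm can. A call with a number of a shift or a turn outside -1 to 1 is refused whole. A call with a gripper value outside its range is refused whole. The fingers move at their own pace and stop on an object; the grip force is fixed at half the most. Time passes only in rows, so rows that repeat a pose let the fingers close. It gives the time, the measured TCP pose, the force and the opening at its end, in the units of the state.
- bot.read_state(): the state, without advancing time (a new reading comes with each control period).
- eyes.capture(name): name is "side" or "top"; returns a dict with "image" (420x560x3 uint8, blue, green, red), "mtx" (3x3 intrinsics, pixels), "rvec" (rotation vector, rad) and "tvec" (3), from world to camera coordinates, as OpenCV has them. Camera axes: x right, y down, z forward; pixel columns grow to the right and rows downward; lengths in m; the calibration is good to about 2 mm. A picture is of the moment at which its call begins. There is no depth.
- bot.hand_in(): hands the job in, once; it reports no verdict.
Trained networks look in the newest picture that a camera, given by its name, has taken for a name from the list of things; names that differ only in an ending like _2 or _b are one class to them, and where a whole thing is asked for, a point or a joint stands for the part that bears it (a point fixed in the world has none). Each returns a list of dicts, best first, with "conf" (0 to 1); they miss things now and then, are a little off and sometimes report something else, mostly with a low value. They report only what shows in the picture. A call takes as long as a camera call. They do not tell look-alikes from the thing itself.
- models.recognise(camera, thing): "extent" ([left, top, right, bottom] as shares, 0 to 1, of the picture: columns of its width, rows of its height, round what is visible of it).
- models.spot_point(camera, thing): "point" ([column, row] as shares, 0 to 1, of the picture: columns of its width, rows of its height: a listed point, or the origin of a listed thing).
The state is a dict: "time_s": time; "joint_positions": joint angles; "qvel": joint speeds; "tau": joint torques, N m; "position": TCP position; "tcp_rot": TCP orientation; "force": force on the tool from outside, world axes, zero at the start; "moment": the same for the moment, N m; "opening": opening from 0.0 (shut) to 1.0 (fully open).
Only numpy, scipy, OpenCV 4.12 (cv2) and the standard library are available. Lean on these libraries where they do the work, as an engineer would, in place of code of your own. Each camera call takes 0.05 s, during which the arm holds its last target. There are 200 camera calls.

## Working session

There is one attempt and no reset: what is moved stays moved. The work goes in short steps, Python scripts to look and compute and a tool call to move; the robot and the scene stay as the last step left them, time stands still between calls to the robot, and variables do not carry over. Pictures are saved under pics/ and viewed, about 12 in all and at most 16, crops included, and the job is handed in when it is done.

Besides the shell and the picture viewer there is one more tool, called as a command line: name --argument value ..., lists and objects as JSON in quotes. arm_command: Moves the arm, as the interface text tells. Shift numbers are shares of 0.08 m and turn numbers shares of 60 degrees, none past 1 either way. Its arguments: {"type":"object","properties":{"translation":{"type":"array"},"rotation":{"type":"array"},"grip":{"type":"array"}},"required":["translation","rotation","grip"]}

```bash
mkdir -p pics; python3 - <<'E'
from rig import bot, eyes, models
import cv2,numpy as np
np.set_printoptions(precision=4,suppress=True)
s=bot.read_state();print(s['time_s'],s['position'],s['tcp_rot'],s['opening'])
for n in('top','side'):
    c=eyes.capture(n);cv2.imwrite(f'pics/{n}0.png',c['image'])
    R=cv2.Rodrigues(c['rvec'])[0];print(n,c['mtx'].tolist(),-R.T@c['tvec'],R.tolist())
    for k in('violet','yellow','white','red','green','black'):
        for t in(f'bottle_{k}_mid',f'well_{k}'):
            if t in('well_green','well_black'):continue
            print(t,[(np.round(np.array(d['point'])*[560,420],1).tolist(),round(d['conf'],2)) for d in models.spot_point(n,t)[:3]])
E
```

```text
0.0 [ 0.2682 -0.5638  0.2436] [[-0.9031 -0.0006  0.4294]
 [-0.4294  0.0021 -0.9031]
 [-0.0004 -1.     -0.0021]] 0.9993514122731212
top [[415.1211007415617, 0.0, 275.175778756141], [0.0, 415.1211007415617, 204.36045883514805], [0.0, 0.0, 1.0]] [0.4916 0.0383 0.991 ] [[-0.0008283915739327741, -0.9999942926895083, 0.0032754168910240425], [-0.9987901759775081, 0.0006663392063112061, -0.049170523313064395], [0.04916806014292931, -0.0033121866601840133, -0.9987850275616417]]
bottle_violet_mid [([307.0, 181.4], 0.51)]
well_violet [([198.5, 190.6], 0.97), ([147.1, 179.6], 0.8), ([135.1, 239.9], 0.57)]
bottle_yellow_mid [([412.5, 228.3], 0.54)]
well_yellow [([219.5, 260.0], 0.69)]
bottle_white_mid [([332.5, 146.9], 0.61)]
well_white [([208.9, 235.4], 0.55)]
bottle_red_mid [([301.8, 240.7], 0.65)]
well_red [([205.5, 210.2], 0.81)]
bottle_green_mid [([385.9, 175.9], 0.55)]
bottle_black_mid [([355.5, 235.5], 0.49)]
side [[514.8316675072183, 0.0, 287.30391049323015], [0.0, 514.8316675072183, 209.54921220368726], [0.0, 0.0, 1.0]] [0.0707 0.9499 0.733 ] [[-0.884804991659198, -0.465505950007082, -0.020599447637513618], [-0.23684957597727901, 0.4873805999013653, -0.8404537043758974], [0.4012759712396815, -0.7387586624519468, -0.5414916745046603]]
bottle_violet_mid [([293.3, 198.0], 0.56)]
well_violet [([243.6, 269.2], 0.88), ([258.2, 334.9], 0.75), ([200.0, 304.8], 0.62)]
bottle_yellow_mid [([365.9, 173.4], 0.8)]
well_yellow [([325.0, 279.7], 0.83)]
bottle_white_mid [([275.4, 180.6], 0.84)]
well_white [([353.2, 188.4], 0.22)]
bottle_red_mid [([333.3, 216.8], 0.7)]
well_red [([270.3, 271.9], 0.55)]
bottle_green_mid [([320.9, 172.4], 0.92)]
bottle_black_mid [([353.1, 189.5], 0.81)]
```

View pics/top0.png

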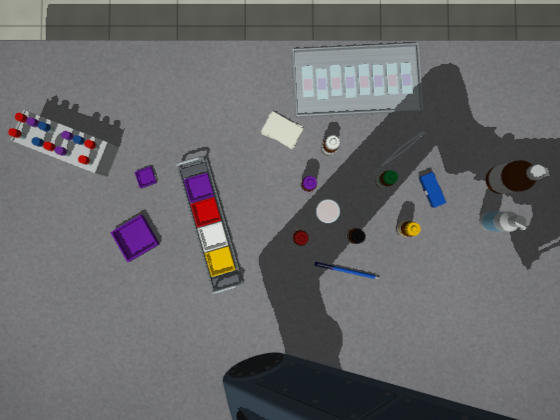

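View pics/side0.png

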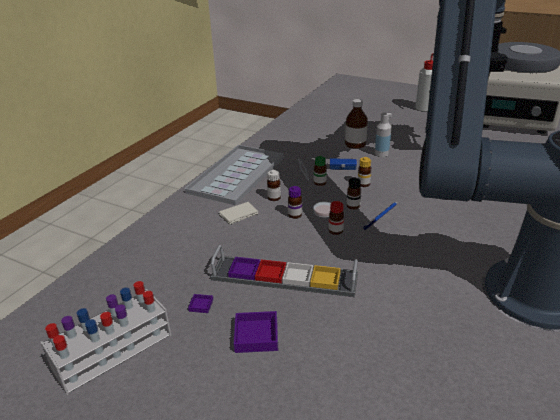

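```bash
cat > h.py <<'E'
from rig import bot, eyes, models
import cv2,numpy as np
np.set_printoptions(precision=4,suppress=True)
def ray(c,p,z):
    R=cv2.Rodrigues(c['rvec'])[0];o=-R.T@np.ravel(c['tvec'])
    d=R.T@np.linalg.inv(c['mtx'])@[p[0],p[1],1];return (o+d*(z-o[2])/d[2])
def P(c):return c['mtx']@np.c_[cv2.Rodrigues(c['rvec'])[0],np.ravel(c['tvec'])]
def tri(a,p,b,q):
    X=cv2.triangulatePoints(P(a),P(b),np.array(p,float),np.array(q,float)).ravel();return X[:3]/X[3]
def proj(c,X):return cv2.projectPoints(np.array(X,float).reshape(-1,3),c['rvec'],c['tvec'],c['mtx'],None)[0].reshape(-1,2)
E
python3 - <<'E'
from h import *
a=eyes.capture('top');b=eyes.capture('side')
T=dict(violet=[307,181.4],yellow=[412.5,228.3],white=[332.5,146.9],red=[301.8,240.7],green=[385.9,175.9],black=[355.5,235.5])
S=dict(violet=[293.3,198],yellow=[365.9,173.4],white=[275.4,180.6],red=[333.3,216.8],green=[320.9,172.4],black=[353.1,189.5])
for k in T: print(k,tri(a,T[k],b,S[k]),ray(a,T[k],.042)[:2],ray(b,S[k],.042)[:2])
T=dict(violet=[198.5,190.6],red=[205.5,210.2],white=[208.9,235.4],yellow=[219.5,260]);S=dict(violet=[243.6,269.2],red=[270.3,271.9],yellow=[325,279.7])
for k in T: print(k,ray(a,T[k],.003)[:2],ray(b,S[k],.003)[:2] if k in S else '')
# saturation-based blobs
for n,c in(('top',a),('side',b)):
    hsv=cv2.cvtColor(c['image'],cv2.COLOR_BGR2HSV)
    for k,lo,hi in(('violet',(125,100,40),(155,255,255)),('red',(0,180,60),(5,255,255)),('yellow',(18,150,80),(30,255,255)),('white',(0,0,140),(179,40,255)),('green',(50,100,15),(85,255,255))):
        m=cv2.inRange(hsv,lo,hi);_,_,st,ce=cv2.connectedComponentsWithStats(m)
        print(n,k,[(s.tolist(),np.round(e,1).tolist()) for s,e in zip(st[1:],ce[1:]) if 25<s[4]<900])
i=a['image'];cr=cv2.resize(i[130:290,170:430],None,fx=3,fy=3,interpolation=cv2.INTER_CUBIC);cv2.imwrite('pics/crop1.png',cr)
E
```

```text
violet [ 0.5896 -0.0377  0.049 ] [ 0.591 -0.038] [ 0.5945 -0.0481]
yellow [ 0.4839 -0.2847  0.0229] [ 0.4833 -0.2786] [ 0.4732 -0.2512]
white [ 0.6711 -0.0951  0.0502] [ 0.6708 -0.0972] [ 0.6796 -0.1073]
red [ 0.4643 -0.0216  0.0381] [ 0.4553 -0.0255] [ 0.4677 -0.0129]
green [ 0.601  -0.2252  0.0278] [ 0.6036 -0.2195] [ 0.5876 -0.2028]
black [ 0.4686 -0.1464  0.0474] [ 0.467  -0.1481] [ 0.4726 -0.1544]
violet [0.5732 0.2179] [0.5852 0.2134]
red [0.5264 0.2008] [0.5272 0.1951]
white [0.4666 0.1923] 
yellow [0.4085 0.1668] [0.4085 0.1655]
top violet [([26, 117, 13, 10, 87], [31.7, 121.5]), ([61, 131, 12, 9, 80], [66.5, 135.0]), ([55, 146, 12, 9, 78], [60.0, 150.2]), ([135, 166, 22, 22, 326], [145.1, 176.9]), ([183, 173, 31, 30, 644], [198.3, 187.3]), ([302, 176, 15, 14, 160], [309.3, 182.2])]
top red [([15, 113, 12, 9, 75], [20.2, 117.0]), ([9, 128, 12, 9, 77], [14.2, 132.5]), ([85, 140, 10, 9, 69], [89.5, 143.8]), ([43, 142, 12, 9, 70], [48.4, 145.8]), ([78, 156, 11, 8, 64], [83.3, 159.3]), ([191, 197, 30, 30, 603], [205.4, 211.8]), ([294, 231, 14, 14, 142], [301.0, 237.8])]
top yello
[... 1773 characters left out ...]
[250.1, 159.5]), ([233, 161, 26, 8, 105], [245.5, 164.5]), ([227, 165, 26, 9, 103], [239.0, 169.1]), ([223, 171, 25, 8, 110], [234.9, 174.6]), ([268, 170, 10, 10, 48], [273.2, 173.1]), ([214, 175, 27, 9, 118], [226.9, 179.4]), ([210, 181, 27, 9, 122], [222.8, 185.3]), ([201, 186, 28, 10, 134], [214.4, 190.5]), ([220, 202, 38, 22, 431], [238.5, 211.8]), ([314, 203, 16, 11, 145], [322.3, 207.6]), ([47, 241, 57, 36, 574], [73.2, 259.0]), ([283, 262, 30, 20, 305], [296.5, 273.5]), ([0, 274, 56, 45, 795], [24.3, 294.4]), ([92, 314, 9, 11, 41], [97.0, 318.7]), ([61, 318, 107, 62, 858], [112.2, 348.9]), ([65, 329, 104, 64, 872], [115.8, 360.5])]
side green [([315, 156, 10, 10, 88], [319.7, 160.7])]
```

View pics/crop1.png

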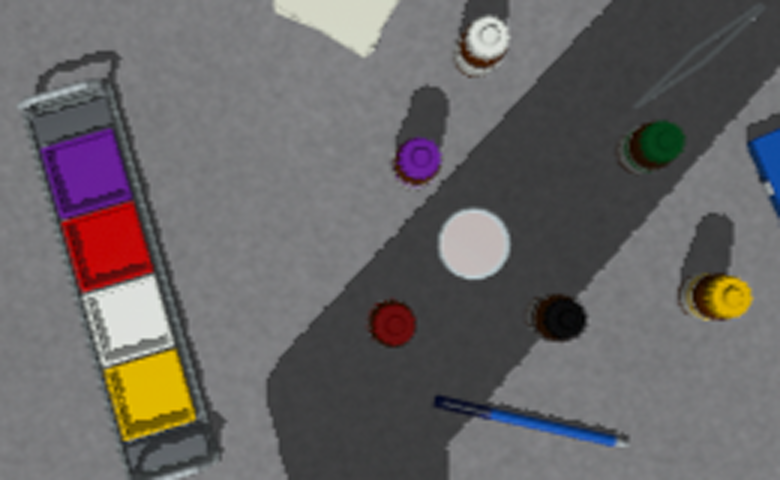

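```bash
python3 - <<'E'
from h import *
a=eyes.capture('top');b=eyes.capture('side')
T=dict(violet=[309.3,182.6],yellow=[413.5,228.8],white=[333,142],red=[301,238],green=[390.3,176.8],black=[357.3,236])
S=dict(violet=[294.5,191.2],yellow=[365,162.2],white=[273.4,174.5],red=[336.7,206.9],green=[319.8,160.9])
for k in T: print(k,ray(a,T[k],.08)[:2],(ray(b,S[k],.074)[:2],tri(a,T[k],b,S[k])) if k in S else '')
W=np.array([ray(a,p,.018)[:2] for p in([198.5,187.5],[205.5,211.5],[212.5,236.5],[219.5,261])])
V=np.array([ray(b,p,.018)[:2] for p in([243.7,268.5],[270.3,271.5],[297.6,274.5],[324.9,278])])
for W in(W,V):
  d=(W[3]-W[0]);u=d/np.linalg.norm(d);print(W,np.linalg.norm(d)/3,np.degrees(np.arctan2(u[1],u[0])))
s=bot.read_state();print(s['time_s'],s['position'],s['joint_positions'],np.degrees(np.arctan2(s['tcp_rot'][1][2],s['tcp_rot'][0][2])))
E
```

```text
violet [ 0.5844 -0.04  ] (array([ 0.5824, -0.0321]), array([ 0.5863, -0.0407,  0.0684]))
yellow [ 0.4825 -0.2681] (array([ 0.4791, -0.2543]), array([ 0.4841, -0.2727,  0.0643]))
white [ 0.6746 -0.0929] (array([ 0.672 , -0.0847]), array([ 0.6774, -0.0945,  0.0678]))
red [ 0.4626 -0.0212] (array([ 0.459 , -0.0108]), array([ 0.4629, -0.0218,  0.0666]))
green [ 0.5971 -0.2188] (array([ 0.5939, -0.2081]), array([ 0.5996, -0.2224,  0.066 ]))
black [ 0.4669 -0.1446] 
[[0.5792 0.2152]
 [0.5228 0.1983]
 [0.4644 0.1816]
 [0.4074 0.1649]] 0.05968605315999418 -163.67841917737397
[[0.5757 0.2264]
 [0.5185 0.2095]
 [0.4611 0.1922]
 [0.404  0.1767]] 0.05955820786420124 -163.8722744212653
1.3 [ 0.2684 -0.5644  0.2445] [-74.7997  30.2254  82.0874   0.0011  67.689  -10.2254] -64.57473392549285
```

```bash
cat >> h.py <<'E'
B=dict(violet=(.5844,-.040),yellow=(.4825,-.2681),white=(.6746,-.0929),red=(.4626,-.0212))
Wl=dict(violet=(.5792,.2152),red=(.5228,.1983),white=(.4644,.1816),yellow=(.4074,.1649))
def go(x,y,z,p=None,ang=-73.7):
    "print tool-axis shift shares from pose p (or measured) to x,y,z; tool z axis at ang"
    s=bot.read_state();p=s['position'] if p is None else p
    t=np.radians(ang);Z=np.array([np.cos(t),np.sin(t),0]);Y=np.array([0,0,-1.]);X=np.cross(Y,Z)
    d=np.array([X,Y,Z])@(np.array([x,y,z])-p)/.08;n=int(np.ceil(abs(d).max()))
    print('total',d,'calls',n,'each',d/n);return np.array([x,y,z])
def st():
    s=bot.read_state();R=s['tcp_rot'];print('t',s['time_s'],'p',s['position'],'f',np.array(s['force']),'open',s['opening'],'jaw',np.degrees(np.arctan2(R[1][2],R[0][2])),'down',R[:,1] if hasattr(R,'shape') else np.array(R)[:,1],'j6',s['joint_positions'][5])
E
python3 - <<'E'
from h import *
p=go(*B['yellow'],.17);p=go(*B['yellow'],.046,p);p=go(*B['yellow'],.17,p);p=go(*Wl['yellow'],.17,p)
E
```

```text
total [-3.6085  0.9316 -2.8039] calls 4 each [-0.9021  0.2329 -0.701 ]
total [0.   1.55 0.  ] calls 2 each [0.    0.775 0.   ]
total [ 0.   -1.55  0.  ] calls 2 each [ 0.    -0.775  0.   ]
total [-0.6181  0.     -5.4584] calls 6 each [-0.103   0.     -0.9097]
```

arm_command --translation '[[0,0,0],[0,0,0],[0,0,0]]' --rotation '[[0,0.08,0],[0,0.152,0],[0,0.152,0]]' --grip '[-1,-1,-1]'

```text
time_s: 1.6
position: [0.2684, -0.5644, 0.2445]
tcp_rot: [[-0.96, -0.0, 0.281], [-0.281, 0.0, -0.96], [0.0, -1.0, -0.0]]
force: [0.7, -0.6, 0.2]
opening: 0.998
```

arm_command --translation '[[-0.3,0.08,-0.23],[-0.6,0.16,-0.47],[-0.9,0.233,-0.7]]' --rotation '[[0,0,0],[0,0,0],[0,0,0]]' --grip '[-1,-1,-1]'

```text
time_s: 1.9
position: [0.322, -0.4897, 0.2256]
tcp_rot: [[-0.96, 0.0, 0.282], [-0.282, 0.0, -0.96], [-0.0, -1.0, -0.0]]
force: [0.2, 1.0, -0.2]
opening: 1.001
```

arm_command --translation '[[-0.3,0.08,-0.23],[-0.6,0.16,-0.47],[-0.9,0.233,-0.7]]' --rotation '[[0,0,0],[0,0,0],[0,0,0]]' --grip '[-1,-1,-1]'

```text
time_s: 2.2
position: [0.3757, -0.4155, 0.2071]
tcp_rot: [[-0.959, 0.0, 0.282], [-0.282, -0.0, -0.959], [-0.0, -1.0, 0.0]]
force: [0.1, -0.5, 0.5]
opening: 1.0
```

arm_command --translation '[[-0.3,0.08,-0.23],[-0.6,0.16,-0.47],[-0.9,0.233,-0.7]]' --rotation '[[0,0,0],[0,0,0],[0,0,0]]' --grip '[-1,-1,-1]'

```text
time_s: 2.5
position: [0.4292, -0.3415, 0.1885]
tcp_rot: [[-0.959, 0.0, 0.283], [-0.283, -0.0, -0.959], [-0.0, -1.0, 0.0]]
force: [-0.3, 0.7, 1.4]
opening: 1.006
```

arm_command --translation '[[-0.3,0.08,-0.23],[-0.6,0.16,-0.47],[-0.9,0.233,-0.7],[-0.9,0.233,-0.7]]' --rotation '[[0,0,0],[0,0,0],[0,0,0],[0,0,0]]' --grip '[-1,-1,-1,-1]'

```text
time_s: 2.9
position: [0.4829, -0.2653, 0.1693]
tcp_rot: [[-0.958, -0.001, 0.286], [-0.286, 0.002, -0.958], [0.0, -1.0, -0.002]]
force: [-0.4, 0.2, 0.3]
opening: 1.003
```

```bash
python3 - <<'E'
from h import *
a=eyes.capture('top');b=eyes.capture('side')
i=a['image'][120:320,330:530];j=b['image'][60:260,270:470]
cv2.imwrite('pics/al.png',np.hstack([cv2.resize(i,(400,400)),cv2.resize(j,(400,400))]))
p=bot.read_state()['position'];print(proj(b,[p-[0,0,.022],p-[0,0,.10]]),proj(a,[p-[0,0,.022]]))
E
```

```text
[[367.4226 135.2647]
 [365.6272 161.1683]] [[424.7969 229.2927]]
```

View pics/al.png

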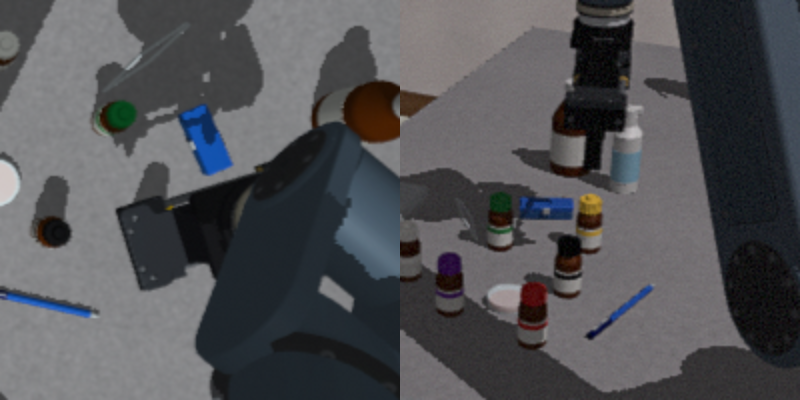

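arm_command --translation '[[0,0.25,0.03],[0,0.5,0.03],[0,0.77,0.03]]' --rotation '[[0,0,0],[0,0,0],[0,0,0]]' --grip '[-1,-1,-1]'

```text
time_s: 3.3
position: [0.4826, -0.2728, 0.1085]
tcp_rot: [[-0.96, 0.002, 0.28], [-0.28, -0.002, -0.96], [-0.001, -1.0, 0.002]]
force: [0.4, -0.4, -0.7]
opening: 0.998
```

arm_command --translation '[[0,0.2,0],[0,0.4,0],[0,0.6,0],[0,0.77,0],[0,0.77,0]]' --rotation '[[0,0,0],[0,0,0],[0,0,0],[0,0,0],[0,0,0]]' --grip '[-1,-1,-1,-1,-1]'

```text
time_s: 3.8
position: [0.4814, -0.2712, 0.0453]
tcp_rot: [[-0.96, -0.002, 0.28], [-0.28, 0.002, -0.96], [0.002, -1.0, -0.002]]
force: [-0.5, -0.1, 0.7]
opening: 0.998
```

arm_command --translation '[[0,0,0],[0,0,0],[0,0,0],[0,0,0],[0,0,0]]' --rotation '[[0,0,0],[0,0,0],[0,0,0],[0,0,0],[0,0,0]]' --grip '[-0.5,0,0.3,1,1]'

```text
time_s: 4.3
position: [0.4828, -0.2709, 0.0472]
tcp_rot: [[-0.96, 0.001, 0.281], [-0.281, -0.001, -0.96], [-0.0, -1.0, 0.001]]
force: [0.1, 0.5, 0.9]
opening: 0.63
```

arm_command --translation '[[0,0,0],[0,0,0],[0,0,0],[0,0,0],[0,0,0]]' --rotation '[[0,0,0],[0,0,0],[0,0,0],[0,0,0],[0,0,0]]' --grip '[1,1,1,1,1]'

```text
time_s: 4.8
position: [0.4824, -0.2706, 0.0468]
tcp_rot: [[-0.96, -0.0, 0.281], [-0.281, 0.0, -0.96], [0.0, -1.0, -0.001]]
force: [0.2, 0.8, 2.2]
opening: 0.402
```

arm_command --translation '[[0,-0.1,0],[0,-0.2,0],[0,-0.3,0],[0,-0.4,0],[0,-0.5,0]]' --rotation '[[0,0,0],[0,0,0],[0,0,0],[0,0,0],[0,0,0]]' --grip '[1,1,1,1,1]'

```text
time_s: 5.3
position: [0.4827, -0.271, 0.0877]
tcp_rot: [[-0.96, 0.0, 0.281], [-0.281, -0.0, -0.96], [-0.0, -1.0, 0.001]]
force: [0.6, -0.3, -2.3]
opening: 0.406
```

```bash
python3 - <<'E'
from h import *
st();a=eyes.capture('top');b=eyes.capture('side')
i=a['image'][120:320,330:530];j=b['image'][60:260,270:470]
cv2.imwrite('pics/g1.png',np.hstack([cv2.resize(i,(400,400)),cv2.resize(j,(400,400))]))
p=go(*Wl['yellow'],.17)
E
```

```text
t 5.3 p [ 0.4827 -0.271   0.0877] f [ 0.6076 -0.3049 -2.2654] open 0.40568989106623776 jaw -73.69406665428042 down [ 0.0004 -0.0004 -1.    ] j6 32.81452687465707
total [-0.6203 -1.0218 -5.5014] calls 6 each [-0.1034 -0.1703 -0.9169]
```

View pics/g1.png

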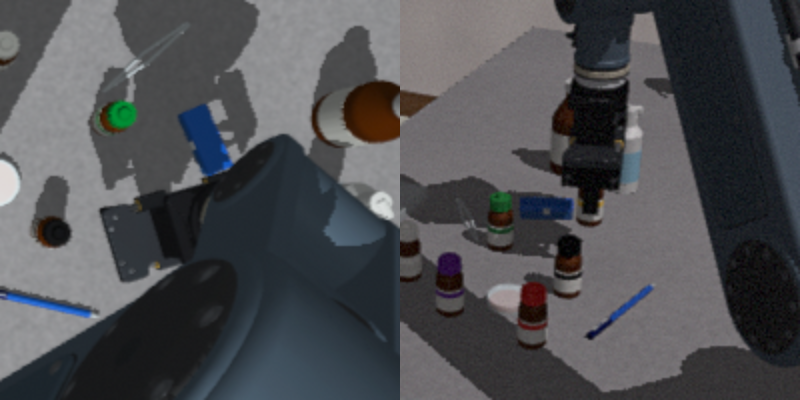

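arm_command --translation '[[0,-0.2,0],[0,-0.4,0],[0,-0.6,0],[0,-0.85,0]]' --rotation '[[0,0,0],[0,0,0],[0,0,0],[0,0,0]]' --grip '[1,1,1,1]'

```text
time_s: 5.8
position: [0.482, -0.2704, 0.1548]
tcp_rot: [[-0.96, -0.001, 0.281], [-0.281, 0.001, -0.96], [0.001, -1.0, -0.002]]
force: [0.5, -0.6, 0.3]
opening: 0.408
```

arm_command --translation '[[-0.02,0,-0.2],[-0.05,0,-0.43],[-0.07,0,-0.67],[-0.103,0,-0.917]]' --rotation '[[0,0,0],[0,0,0],[0,0,0],[0,0,0]]' --grip '[1,1,1,1]'

```text
time_s: 6.2
position: [0.4683, -0.1952, 0.1537]
tcp_rot: [[-0.96, -0.003, 0.281], [-0.281, 0.002, -0.96], [0.002, -1.0, -0.003]]
force: [-0.6, -0.1, -1.5]
opening: 0.403
```

arm_command --translation '[[-0.025,0,-0.23],[-0.05,0,-0.46],[-0.077,0,-0.69],[-0.103,0,-0.917]]' --rotation '[[0,0,0],[0,0,0],[0,0,0],[0,0,0]]' --grip '[1,1,1,1]'

```text
time_s: 6.6
position: [0.4569, -0.1238, 0.1547]
tcp_rot: [[-0.96, 0.0, 0.281], [-0.281, 0.0, -0.96], [-0.0, -1.0, -0.0]]
force: [0.9, -0.4, -1.2]
opening: 0.404
```

arm_command --translation '[[-0.025,0,-0.23],[-0.05,0,-0.46],[-0.077,0,-0.69],[-0.103,0,-0.917]]' --rotation '[[0,0,0],[0,0,0],[0,0,0],[0,0,0]]' --grip '[1,1,1,1]'

```text
time_s: 7.0
position: [0.4441, -0.0512, 0.1548]
tcp_rot: [[-0.96, 0.0, 0.281], [-0.281, -0.0, -0.96], [-0.0, -1.0, 0.0]]
force: [0.9, -1.6, -0.8]
opening: 0.406
```

arm_command --translation '[[-0.025,0,-0.23],[-0.05,0,-0.46],[-0.077,0,-0.69],[-0.103,0,-0.917]]' --rotation '[[0,0,0],[0,0,0],[0,0,0],[0,0,0]]' --grip '[1,1,1,1]'

```text
time_s: 7.4
position: [0.4314, 0.0214, 0.1549]
tcp_rot: [[-0.96, 0.0, 0.281], [-0.281, -0.0, -0.96], [-0.0, -1.0, 0.0]]
force: [0.3, -0.5, -0.9]
opening: 0.405
```

arm_command --translation '[[-0.025,0,-0.23],[-0.05,0,-0.46],[-0.077,0,-0.69],[-0.103,0,-0.917]]' --rotation '[[0,0,0],[0,0,0],[0,0,0],[0,0,0]]' --grip '[1,1,1,1]'

```text
time_s: 7.8
position: [0.4186, 0.0941, 0.1549]
tcp_rot: [[-0.96, 0.0, 0.281], [-0.281, 0.0, -0.96], [-0.0, -1.0, 0.0]]
force: [0.1, 0.5, -1.4]
opening: 0.405
```

arm_command --translation '[[-0.025,0,-0.23],[-0.05,0,-0.46],[-0.077,0,-0.69],[-0.103,0,-0.917],[-0.103,0,-0.917]]' --rotation '[[0,0,0],[0,0,0],[0,0,0],[0,0,0],[0,0,0]]' --grip '[1,1,1,1,1]'

```text
time_s: 8.3
position: [0.4054, 0.1674, 0.1548]
tcp_rot: [[-0.959, -0.0, 0.284], [-0.284, 0.0, -0.959], [-0.0, -1.0, -0.0]]
force: [-0.5, 0.1, -1.2]
opening: 0.403
```

```bash
python3 - <<'E'
from h import *
st();a=eyes.capture('top');b=eyes.capture('side')
i=a['image'][150:310,130:290];j=b['image'][180:340,200:360]
cv2.imwrite('pics/p1.png',np.hstack([cv2.resize(i,(400,400)),cv2.resize(j,(400,400))]))
p=go(*Wl['yellow'],.09)
q=bot.read_state()['position'];print(proj(b,[q-[0,0,.1557-.047-.0+0.0]]))
E
```

```text
t 8.3 p [0.4054 0.1674 0.1548] f [-0.5167  0.0748 -1.2097] open 0.40318021895941786 jaw -73.51779481525135 down [-0.      0.0003 -1.    ] j6 81.26087354352771
total [-0.0122  0.8104  0.0171] calls 1 each [-0.0122  0.8104  0.0171]
[[326.3709 264.4651]]
```

View pics/p1.png

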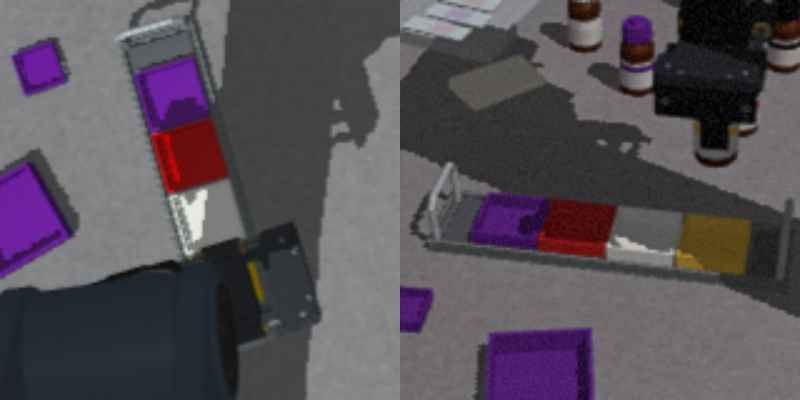

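arm_command --translation '[[-0.012,0.25,0.017],[-0.012,0.5,0.017],[-0.012,0.75,0.017],[-0.012,0.85,0.017],[-0.012,0.85,0.017]]' --rotation '[[0,0,0],[0,0,0],[0,0,0],[0,0,0],[0,0,0]]' --grip '[1,1,1,1,1]'

```text
time_s: 8.9
position: [0.4072, 0.1638, 0.086]
tcp_rot: [[-0.96, -0.002, 0.28], [-0.28, -0.0, -0.96], [0.002, -1.0, -0.0]]
force: [-0.5, -0.4, -0.7]
opening: 0.405
```

arm_command --translation '[[0,0.1,0],[0,0.2,0],[0,0.3,0],[0,0.3,0],[0,0.3,0]]' --rotation '[[0,0,0],[0,0,0],[0,0,0],[0,0,0],[0,0,0]]' --grip '[1,1,1,1,1]'

```text
time_s: 9.4
position: [0.4076, 0.1645, 0.0626]
tcp_rot: [[-0.96, -0.0, 0.281], [-0.281, -0.0, -0.96], [0.0, -1.0, -0.0]]
force: [0.1, -0.1, -0.4]
opening: 0.402
```

arm_command --translation '[[0,0.03,0],[0,0.05,0],[0,0.05,0],[0,0.05,0]]' --rotation '[[0,0,0],[0,0,0],[0,0,0],[0,0,0]]' --grip '[1,1,1,1]'

```text
time_s: 9.8
position: [0.4078, 0.1645, 0.0588]
tcp_rot: [[-0.96, 0.0, 0.281], [-0.281, 0.0, -0.96], [-0.0, -1.0, 0.0]]
force: [-0.2, -0.3, -1.8]
opening: 0.409
```

Foot at about z 0.012; continue down in 3–2 mm steps, watching the force.

arm_command --translation '[[0,0.02,0],[0,0.04,0],[0,0.04,0],[0,0.04,0]]' --rotation '[[0,0,0],[0,0,0],[0,0,0],[0,0,0]]' --grip '[1,1,1,1]'

```text
time_s: 10.2
position: [0.4077, 0.1644, 0.0555]
tcp_rot: [[-0.96, -0.0, 0.281], [-0.281, -0.0, -0.96], [0.0, -1.0, -0.0]]
force: [-0.5, 0.2, -0.6]
opening: 0.404
```

arm_command --translation '[[0,0.01,0],[0,0.02,0],[0,0.02,0],[0,0.02,0]]' --rotation '[[0,0,0],[0,0,0],[0,0,0],[0,0,0]]' --grip '[1,1,1,1]'

```text
time_s: 10.6
position: [0.4077, 0.1644, 0.054]
tcp_rot: [[-0.96, -0.0, 0.281], [-0.281, -0.0, -0.96], [0.0, -1.0, 0.0]]
force: [-0.2, 0.2, -0.1]
opening: 0.4
```

arm_command --translation '[[0,0.01,0],[0,0.02,0],[0,0.02,0],[0,0.02,0]]' --rotation '[[0,0,0],[0,0,0],[0,0,0],[0,0,0]]' --grip '[1,1,1,1]'

```text
time_s: 11.0
position: [0.4078, 0.1644, 0.0532]
tcp_rot: [[-0.96, 0.001, 0.281], [-0.281, 0.0, -0.96], [-0.001, -1.0, 0.0]]
force: [-0.8, 0.1, 9.7]
opening: 0.404
```

arm_command --translation '[[0,-0.006,0],[0,-0.006,0],[0,-0.006,0],[0,-0.006,0],[0,-0.006,0]]' --rotation '[[0,0,0],[0,0,0],[0,0,0],[0,0,0],[0,0,0]]' --grip '[1,0,-0.4,-0.4,-0.4]'

```text
time_s: 11.5
position: [0.4077, 0.1644, 0.0527]
tcp_rot: [[-0.96, -0.0, 0.281], [-0.281, -0.0, -0.96], [0.0, -1.0, -0.0]]
force: [0.7, -0.5, 0.8]
opening: 0.659
```

arm_command --translation '[[0,-0.2,0],[0,-0.5,0],[0,-0.9,0],[0,-0.9,0]]' --rotation '[[0,0,0],[0,0,0],[0,0,0],[0,0,0]]' --grip '[-0.4,-0.4,-0.6,-0.8]'

```text
time_s: 11.9
position: [0.4097, 0.1648, 0.1276]
tcp_rot: [[-0.96, 0.007, 0.281], [-0.281, 0.001, -0.96], [-0.007, -1.0, 0.001]]
force: [0.7, 0.4, -0.6]
opening: 0.803
```

```bash
python3 - <<'E'
from h import *
st();b=eyes.capture('side');print([(np.array(d['point'])*[560,420],d['conf']) for d in models.spot_point('side','bottle_yellow_mid')])
print(proj(b,[[.4074,.1649,.048],[.5228,.1983,.012],[.5792,.2152,.012]]))
p=go(*B['red'],.15);p=go(*B['red'],.0465,p);p=go(*B['red'],.155,p);go(*Wl['red'],.155,p)
E
```

```text
t 11.9 p [0.4097 0.1648 0.1276] f [ 0.6847  0.3836 -0.5674] open 0.8032576454628175 jaw -73.67872083860927 down [ 0.0068  0.0009 -1.    ] j6 81.03139170273778
[(array([325.304, 278.88 ]), 0.74)]
[[326.0171 263.3187]
 [271.2005 270.128 ]
 [245.1911 267.2689]]
total [-0.0032 -0.3087  2.4192] calls 3 each [-0.0011 -0.1029  0.8064]
total [0.     1.2937 0.    ] calls 2 each [0.     0.6469 0.    ]
total [ 0.     -1.3562  0.    ] calls 2 each [ 0.     -0.6781  0.    ]
total [-1.4923  0.     -2.4223] calls 3 each [-0.4974  0.     -0.8074]
```

arm_command --translation '[[0,-0.1,0.3],[0,-0.2,0.6],[0,-0.3,0.81]]' --rotation '[[0,0,0],[0,0,0],[0,0,0]]' --grip '[-1,-1,-1]'

```text
time_s: 12.3
position: [0.4254, 0.1013, 0.1478]
tcp_rot: [[-0.96, -0.003, 0.281], [-0.281, -0.0, -0.96], [0.003, -1.0, -0.001]]
force: [-0.0, 0.6, 0.5]
opening: 0.987
```

arm_command --translation '[[0,0,0.27],[0,0,0.54],[0,0,0.81]]' --rotation '[[0,0,0],[0,0,0],[0,0,0]]' --grip '[-1,-1,-1]'

```text
time_s: 12.6
position: [0.4434, 0.0393, 0.1476]
tcp_rot: [[-0.96, -0.003, 0.281], [-0.281, 0.0, -0.96], [0.003, -1.0, -0.001]]
force: [0.1, -0.8, -0.2]
opening: 0.999
```

arm_command --translation '[[0,0,0.27],[0,0,0.54],[0,0,0.8],[0,0,0.8],[0,0,0.8]]' --rotation '[[0,0,0],[0,0,0],[0,0,0],[0,0,0],[0,0,0]]' --grip '[-1,-1,-1,-1,-1]'

```text
time_s: 13.1
position: [0.4611, -0.0212, 0.1477]
tcp_rot: [[-0.96, -0.003, 0.28], [-0.28, 0.001, -0.96], [0.003, -1.0, -0.002]]
force: [-0.7, -0.4, 0.8]
opening: 1.001
```

```bash
python3 - <<'E'
from h import *
st();b=eyes.capture('side');a=eyes.capture('top')
i=a['image'][150:310,130:290];j=b['image'][180:340,200:360]
cv2.imwrite('pics/p2.png',np.hstack([cv2.resize(i,(400,400)),cv2.resize(j,(400,400))]))
p=go(*B['red'],.0465)
E
```

```text
t 13.1 p [ 0.4611 -0.0212  0.1477] f [-0.7342 -0.3509  0.8255] open 1.0008639657712262 jaw -73.76731078418383 down [-0.0031  0.0012 -1.    ] j6 57.19261695594725
total [-0.0177  1.2703  0.0149] calls 2 each [-0.0089  0.6351  0.0074]
```

View pics/p2.png

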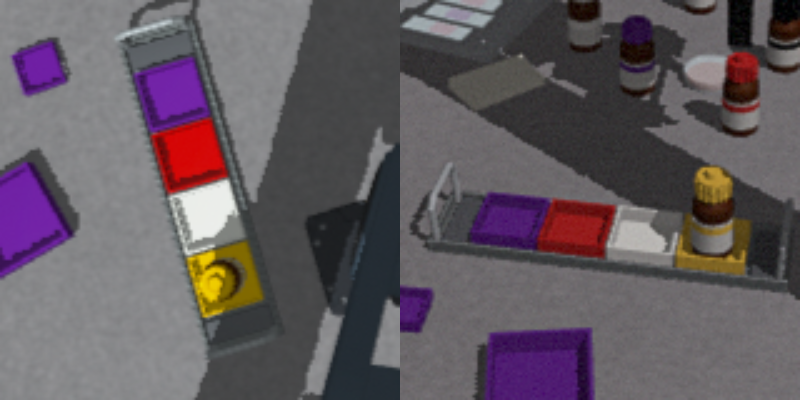

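arm_command --translation '[[-0.01,0.2,0],[-0.01,0.42,0],[-0.01,0.64,0]]' --rotation '[[0,0,0],[0,0,0],[0,0,0]]' --grip '[-1,-1,-1]'

```text
time_s: 13.5
position: [0.4624, -0.02, 0.0972]
tcp_rot: [[-0.959, -0.0, 0.282], [-0.282, 0.0, -0.959], [0.0, -1.0, -0.0]]
force: [-0.4, 0.1, -0.1]
opening: 1.004
```

arm_command --translation '[[0,0.2,0],[0,0.4,0],[0,0.63,0],[0,0.63,0],[0,0.63,0]]' --rotation '[[0,0,0],[0,0,0],[0,0,0],[0,0,0],[0,0,0]]' --grip '[-1,-1,-1,-1,-0.5]'

```text
time_s: 14.0
position: [0.4623, -0.0203, 0.0472]
tcp_rot: [[-0.959, -0.001, 0.282], [-0.282, 0.0, -0.959], [0.001, -1.0, -0.001]]
force: [-1.0, -0.2, 0.8]
opening: 0.965
```

arm_command --translation '[[0,0,0],[0,0,0],[0,0,0],[0,0,0],[0,0,0]]' --rotation '[[0,0,0],[0,0,0],[0,0,0],[0,0,0],[0,0,0]]' --grip '[0,0.3,1,1,1]'

```text
time_s: 14.5
position: [0.463, -0.0212, 0.0476]
tcp_rot: [[-0.96, 0.001, 0.281], [-0.281, -0.0, -0.96], [-0.0, -1.0, 0.0]]
force: [0.5, -0.1, 0.6]
opening: 0.539
```

arm_command --translation '[[0,0,0],[0,0,0],[0,0,0],[0,0,0]]' --rotation '[[0,0,0],[0,0,0],[0,0,0],[0,0,0]]' --grip '[1,1,1,1]'

```text
time_s: 14.9
position: [0.4629, -0.0212, 0.0473]
tcp_rot: [[-0.96, 0.0, 0.281], [-0.281, -0.0, -0.96], [-0.0, -1.0, 0.0]]
force: [-0.3, -0.3, 1.9]
opening: 0.406
```

arm_command --translation '[[0,-0.1,0],[0,-0.2,0],[0,-0.3,0],[0,-0.4,0],[0,-0.5,0]]' --rotation '[[0,0,0],[0,0,0],[0,0,0],[0,0,0],[0,0,0]]' --grip '[1,1,1,1,1]'

```text
time_s: 15.4
position: [0.4629, -0.0211, 0.0882]
tcp_rot: [[-0.96, 0.001, 0.281], [-0.281, -0.0, -0.96], [-0.0, -1.0, 0.0]]
force: [0.4, -0.1, -0.3]
opening: 0.411
```

arm_command --translation '[[0,-0.2,0],[0,-0.4,0],[0,-0.6,0],[0,-0.85,0],[0,-0.85,0]]' --rotation '[[0,0,0],[0,0,0],[0,0,0],[0,0,0],[0,0,0]]' --grip '[1,1,1,1,1]'

```text
time_s: 15.9
position: [0.4644, -0.0215, 0.1577]
tcp_rot: [[-0.96, 0.006, 0.281], [-0.281, -0.002, -0.96], [-0.005, -1.0, 0.003]]
force: [0.4, -0.8, 0.0]
opening: 0.407
```

```bash
python3 - <<'E'
from h import *
st();p=go(*Wl['red'],.155)
E
```

```text
t 15.9 p [ 0.4644 -0.0215  0.1577] f [ 0.4398 -0.8499  0.0294] open 0.40748036379904395 jaw -73.68692807607015 down [ 0.0056 -0.0016 -1.    ] j6 57.213768620270656
total [-1.4722  0.0338 -2.4323] calls 3 each [-0.4907  0.0113 -0.8108]
```

arm_command --translation '[[-0.12,0,-0.2],[-0.24,0,-0.4],[-0.37,0,-0.6],[-0.496,0,-0.81]]' --rotation '[[0,0,0],[0,0,0],[0,0,0],[0,0,0]]' --grip '[1,1,1,1]'

```text
time_s: 16.3
position: [0.4824, 0.0528, 0.1547]
tcp_rot: [[-0.96, -0.001, 0.28], [-0.28, 0.0, -0.96], [0.001, -1.0, -0.0]]
force: [0.0, -0.0, -0.4]
opening: 0.408
```

arm_command --translation '[[-0.12,0,-0.2],[-0.24,0,-0.4],[-0.37,0,-0.6],[-0.496,0,-0.81]]' --rotation '[[0,0,0],[0,0,0],[0,0,0],[0,0,0]]' --grip '[1,1,1,1]'

```text
time_s: 16.7
position: [0.5023, 0.1262, 0.1546]
tcp_rot: [[-0.96, -0.001, 0.281], [-0.281, -0.0, -0.96], [0.001, -1.0, -0.0]]
force: [0.4, -0.7, -0.1]
opening: 0.406
```

arm_command --translation '[[-0.12,0,-0.2],[-0.24,0,-0.4],[-0.37,0,-0.6],[-0.496,0,-0.81],[-0.496,0,-0.81]]' --rotation '[[0,0,0],[0,0,0],[0,0,0],[0,0,0],[0,0,0]]' --grip '[1,1,1,1,1]'

```text
time_s: 17.2
position: [0.5227, 0.2006, 0.1546]
tcp_rot: [[-0.959, 0.0, 0.283], [-0.283, 0.001, -0.959], [-0.0, -1.0, -0.0]]
force: [0.1, -0.6, -0.5]
opening: 0.407
```

arm_command --translation '[[0,0,0],[0,0.2,0],[0,0.4,0],[0,0.6,0],[0,0.6,0]]' --rotation '[[0,0,0],[0,0,0],[0,0,0],[0,0,0],[0,0,0]]' --grip '[1,1,1,1,1]'

```text
time_s: 17.7
position: [0.5204, 0.1974, 0.1052]
tcp_rot: [[-0.96, -0.006, 0.28], [-0.28, -0.001, -0.96], [0.006, -1.0, -0.0]]
force: [-0.2, -0.8, -1.2]
opening: 0.407
```

```bash
python3 - <<'E'
from h import *
st();p=go(*Wl['red'],.0565)
E
```

```text
t 17.7 p [0.5204 0.1974 0.1052] f [-0.2401 -0.7584 -1.2182] open 0.40747374347327225 jaw -73.7554380126867 down [-0.0058 -0.0012 -1.    ] j6 83.0532082130737
total [-0.0321  0.6088 -0.0018] calls 1 each [-0.0321  0.6088 -0.0018]
```

arm_command --translation '[[0,0.2,0],[0,0.4,0],[0,0.6,0],[0,0.62,0],[0,0.62,0]]' --rotation '[[0,0,0],[0,0,0],[0,0,0],[0,0,0],[0,0,0]]' --grip '[1,1,1,1,1]'

```text
time_s: 18.2
position: [0.5225, 0.1984, 0.0579]
tcp_rot: [[-0.96, -0.0, 0.28], [-0.28, -0.0, -0.96], [0.0, -1.0, 0.0]]
force: [0.0, 0.2, 0.1]
opening: 0.409
```

arm_command --translation '[[0,0.01,0],[0,0.02,0],[0,0.02,0],[0,0.02,0]]' --rotation '[[0,0,0],[0,0,0],[0,0,0],[0,0,0]]' --grip '[1,1,1,1]'

```text
time_s: 18.6
position: [0.5227, 0.1989, 0.0565]
tcp_rot: [[-0.96, 0.001, 0.281], [-0.281, 0.0, -0.96], [-0.001, -1.0, 0.0]]
force: [-0.2, -0.4, -1.0]
opening: 0.401
```

arm_command --translation '[[0,0.01,0],[0,0.02,0],[0,0.025,0],[0,0.025,0]]' --rotation '[[0,0,0],[0,0,0],[0,0,0],[0,0,0]]' --grip '[1,1,1,1]'

```text
time_s: 19.0
position: [0.5224, 0.1988, 0.0539]
tcp_rot: [[-0.96, -0.0, 0.281], [-0.281, -0.0, -0.96], [0.0, -1.0, -0.0]]
force: [-0.0, -0.8, -0.4]
opening: 0.411
```

arm_command --translation '[[0,0.005,0],[0,0.01,0],[0,0.01,0],[0,0.01,0]]' --rotation '[[0,0,0],[0,0,0],[0,0,0],[0,0,0]]' --grip '[1,1,1,1]'

```text
time_s: 19.4
position: [0.5225, 0.1989, 0.0538]
tcp_rot: [[-0.96, 0.0, 0.281], [-0.281, 0.0, -0.96], [-0.0, -1.0, 0.0]]
force: [-2.2, -0.9, 4.7]
opening: 0.407
```

arm_command --translation '[[0,0,0],[0,0,0],[0,0,0],[0,0,0],[0,0,0]]' --rotation '[[0,0,0],[0,0,0],[0,0,0],[0,0,0],[0,0,0]]' --grip '[1,0,-0.4,-0.4,-0.4]'

```text
time_s: 19.9
position: [0.5225, 0.1989, 0.0531]
tcp_rot: [[-0.96, -0.0, 0.281], [-0.281, -0.0, -0.96], [0.0, -1.0, -0.0]]
force: [0.4, -0.8, -0.4]
opening: 0.657
```

arm_command --translation '[[0,-0.2,0],[0,-0.5,0],[0,-0.9,0],[0,-0.9,0],[0,-0.9,0]]' --rotation '[[0,0,0],[0,0,0],[0,0,0],[0,0,0],[0,0,0]]' --grip '[-0.4,-0.4,-0.6,-0.8,-1]'

```text
time_s: 20.4
position: [0.5228, 0.1989, 0.1258]
tcp_rot: [[-0.96, 0.002, 0.281], [-0.281, 0.0, -0.96], [-0.002, -1.0, 0.0]]
force: [-0.1, 1.1, -0.4]
opening: 0.888
```

```bash
python3 - <<'E'
from h import *
st();p=go(*B['violet'],.155);p=go(*B['violet'],.0465,p)
E
```

```text
t 20.4 p [0.5228 0.1989 0.1258] f [-0.1426  1.1323 -0.4187] open 0.8883463236493432 jaw -73.687234420643 down [ 0.0015  0.0002 -1.    ] j6 83.0746368796682
total [ 0.0996 -0.3652  3.0826] calls 4 each [ 0.0249 -0.0913  0.7706]
total [0.     1.3562 0.    ] calls 2 each [0.     0.6781 0.    ]
```

arm_command --translation '[[0.01,-0.1,0.26],[0.02,-0.2,0.5],[0.025,-0.3,0.77]]' --rotation '[[0,0,0],[0,0,0],[0,0,0]]' --grip '[-1,-1,-1]'

```text
time_s: 20.7
position: [0.5367, 0.1387, 0.1478]
tcp_rot: [[-0.96, -0.004, 0.282], [-0.282, -0.0, -0.96], [0.004, -1.0, -0.001]]
force: [0.7, -0.5, -0.1]
opening: 0.989
```

arm_command --translation '[[0.01,0,0.26],[0.02,0,0.5],[0.025,0,0.77]]' --rotation '[[0,0,0],[0,0,0],[0,0,0]]' --grip '[-1,-1,-1]'

```text
time_s: 21.0
position: [0.5521, 0.0789, 0.1476]
tcp_rot: [[-0.96, -0.004, 0.281], [-0.281, 0.0, -0.96], [0.003, -1.0, -0.001]]
force: [-0.6, 0.3, 0.9]
opening: 1.002
```

arm_command --translation '[[0.01,0,0.26],[0.02,0,0.5],[0.025,0,0.77]]' --rotation '[[0,0,0],[0,0,0],[0,0,0]]' --grip '[-1,-1,-1]'

```text
time_s: 21.3
position: [0.5675, 0.0193, 0.1474]
tcp_rot: [[-0.96, -0.004, 0.281], [-0.281, 0.001, -0.96], [0.003, -1.0, -0.002]]
force: [1.3, -0.8, 0.6]
opening: 1.001
```

arm_command --translation '[[0.01,0,0.26],[0.02,0,0.5],[0.025,0,0.77],[0.025,0,0.77],[0.025,0,0.77]]' --rotation '[[0,0,0],[0,0,0],[0,0,0],[0,0,0],[0,0,0]]' --grip '[-1,-1,-1,-1,-1]'

```text
time_s: 21.8
position: [0.583, -0.0397, 0.1478]
tcp_rot: [[-0.96, -0.003, 0.28], [-0.28, 0.001, -0.96], [0.003, -1.0, -0.002]]
force: [-0.5, 0.2, 0.1]
opening: 0.998
```

```bash
python3 - <<'E'
from h import *
st();p=go(*B['violet'],.0465)
b=eyes.capture('side');a=eyes.capture('top')
i=a['image'][150:310,130:290];j=b['image'][130:290,230:390]
cv2.imwrite('pics/p3.png',np.hstack([cv2.resize(i,(400,400)),cv2.resize(j,(400,400))]))
E
```

```text
t 21.8 p [ 0.583  -0.0397  0.1478] f [-0.4985  0.2107  0.0585] open 0.9980152280141232 jaw -73.76025308797595 down [-0.0031  0.0012 -1.    ] j6 58.882544206756684
total [-0.0159  1.2666  0.0081] calls 2 each [-0.008   0.6333  0.004 ]
```

View pics/p3.png

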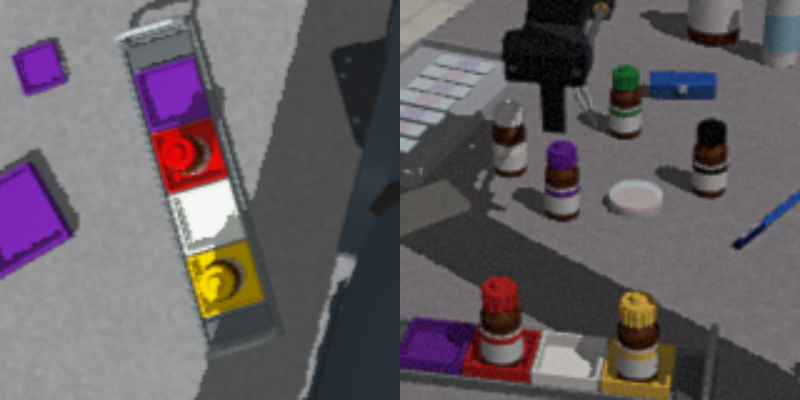

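arm_command --translation '[[-0.005,0.2,0],[-0.01,0.42,0],[-0.01,0.64,0]]' --rotation '[[0,0,0],[0,0,0],[0,0,0]]' --grip '[-1,-1,-1]'

```text
time_s: 22.2
position: [0.5845, -0.0383, 0.0976]
tcp_rot: [[-0.959, -0.0, 0.282], [-0.282, 0.0, -0.959], [0.0, -1.0, -0.0]]
force: [-0.1, -0.2, 0.5]
opening: 0.997
```

arm_command --translation '[[0,0.2,0],[0,0.4,0],[0,0.63,0],[0,0.63,0],[0,0.63,0]]' --rotation '[[0,0,0],[0,0,0],[0,0,0],[0,0,0],[0,0,0]]' --grip '[-1,-1,-1,-1,-0.5]'

```text
time_s: 22.7
position: [0.5843, -0.0387, 0.0475]
tcp_rot: [[-0.959, -0.001, 0.282], [-0.282, 0.0, -0.959], [0.001, -1.0, -0.001]]
force: [0.7, -0.0, 0.4]
opening: 0.965
```

arm_command --translation '[[0,0,0],[0,0,0],[0,0,0],[0,0,0],[0,0,0]]' --rotation '[[0,0,0],[0,0,0],[0,0,0],[0,0,0],[0,0,0]]' --grip '[0,0.3,1,1,1]'

```text
time_s: 23.2
position: [0.5849, -0.0397, 0.048]
tcp_rot: [[-0.96, 0.0, 0.281], [-0.281, -0.0, -0.96], [-0.0, -1.0, 0.0]]
force: [-0.2, -0.6, -0.7]
opening: 0.542
```

arm_command --translation '[[0,0,0],[0,0,0],[0,0,0],[0,0,0]]' --rotation '[[0,0,0],[0,0,0],[0,0,0],[0,0,0]]' --grip '[1,1,1,1]'

```text
time_s: 23.6
position: [0.5849, -0.0398, 0.0478]
tcp_rot: [[-0.96, 0.0, 0.281], [-0.281, -0.0, -0.96], [-0.0, -1.0, 0.0]]
force: [-0.2, -0.4, -0.1]
opening: 0.404
```

arm_command --translation '[[0,-0.1,0],[0,-0.2,0],[0,-0.3,0],[0,-0.4,0],[0,-0.5,0]]' --rotation '[[0,0,0],[0,0,0],[0,0,0],[0,0,0],[0,0,0]]' --grip '[1,1,1,1,1]'

```text
time_s: 24.1
position: [0.5849, -0.0396, 0.0886]
tcp_rot: [[-0.96, 0.0, 0.281], [-0.281, -0.0, -0.96], [-0.0, -1.0, 0.0]]
force: [0.2, 1.6, -0.9]
opening: 0.401
```

arm_command --translation '[[0,-0.2,0],[0,-0.4,0],[0,-0.6,0],[0,-0.85,0],[0,-0.85,0]]' --rotation '[[0,0,0],[0,0,0],[0,0,0],[0,0,0],[0,0,0]]' --grip '[1,1,1,1,1]'

```text
time_s: 24.6
position: [0.5867, -0.0401, 0.1587]
tcp_rot: [[-0.96, 0.006, 0.281], [-0.281, -0.002, -0.96], [-0.006, -1.0, 0.003]]
force: [-0.2, 0.1, -1.0]
opening: 0.404
```

arm_command --translation '[[-0.05,0,-0.19],[-0.1,0,-0.38],[-0.15,0,-0.57],[-0.207,0,-0.77]]' --rotation '[[0,0,0],[0,0,0],[0,0,0],[0,0,0]]' --grip '[1,1,1,1]'

```text
time_s: 25.0
position: [0.5825, 0.0262, 0.1547]
tcp_rot: [[-0.96, -0.002, 0.281], [-0.281, 0.001, -0.96], [0.002, -1.0, -0.001]]
force: [-0.3, 0.9, -0.6]
opening: 0.405
```

arm_command --translation '[[-0.05,0,-0.19],[-0.1,0,-0.38],[-0.15,0,-0.57],[-0.207,0,-0.77]]' --rotation '[[0,0,0],[0,0,0],[0,0,0],[0,0,0]]' --grip '[1,1,1,1]'

```text
time_s: 25.4
position: [0.5819, 0.0893, 0.1556]
tcp_rot: [[-0.96, -0.0, 0.281], [-0.281, 0.0, -0.96], [0.0, -1.0, -0.0]]
force: [0.2, -0.3, 0.6]
opening: 0.407
```

arm_command --translation '[[-0.05,0,-0.19],[-0.1,0,-0.38],[-0.15,0,-0.57],[-0.207,0,-0.77]]' --rotation '[[0,0,0],[0,0,0],[0,0,0],[0,0,0]]' --grip '[1,1,1,1]'

```text
time_s: 25.8
position: [0.5805, 0.1529, 0.1557]
tcp_rot: [[-0.96, 0.0, 0.281], [-0.281, -0.0, -0.96], [-0.0, -1.0, 0.0]]
force: [-0.5, -0.5, -1.6]
opening: 0.404
```

arm_command --translation '[[-0.05,0,-0.19],[-0.1,0,-0.38],[-0.15,0,-0.57],[-0.207,0,-0.77],[-0.207,0,-0.77]]' --rotation '[[0,0,0],[0,0,0],[0,0,0],[0,0,0],[0,0,0]]' --grip '[1,1,1,1,1]'

```text
time_s: 26.3
position: [0.5791, 0.2178, 0.1557]
tcp_rot: [[-0.959, 0.001, 0.283], [-0.283, 0.001, -0.959], [-0.001, -1.0, -0.0]]
force: [-0.2, -0.4, -0.0]
opening: 0.408
```

arm_command --translation '[[0,0,0],[0,0.2,0],[0,0.4,0],[0,0.6,0],[0,0.6,0]]' --rotation '[[0,0,0],[0,0,0],[0,0,0],[0,0,0],[0,0,0]]' --grip '[1,1,1,1,1]'

```text
time_s: 26.8
position: [0.5776, 0.2141, 0.1055]
tcp_rot: [[-0.96, -0.005, 0.28], [-0.28, -0.001, -0.96], [0.005, -1.0, -0.0]]
force: [-1.1, -0.2, -0.9]
opening: 0.405
```

arm_command --translation '[[0,0.2,0],[0,0.4,0],[0,0.6,0],[0,0.635,0],[0,0.635,0]]' --rotation '[[0,0,0],[0,0,0],[0,0,0],[0,0,0],[0,0,0]]' --grip '[1,1,1,1,1]'

```text
time_s: 27.3
position: [0.579, 0.2151, 0.0565]
tcp_rot: [[-0.96, -0.001, 0.28], [-0.28, -0.0, -0.96], [0.001, -1.0, -0.0]]
force: [-0.2, 0.9, -0.5]
opening: 0.403
```

arm_command --translation '[[0,0.01,0],[0,0.02,0],[0,0.03,0],[0,0.03,0]]' --rotation '[[0,0,0],[0,0,0],[0,0,0],[0,0,0]]' --grip '[1,1,1,1]'

```text
time_s: 27.7
position: [0.5793, 0.2155, 0.0548]
tcp_rot: [[-0.96, 0.001, 0.281], [-0.281, 0.0, -0.96], [-0.001, -1.0, 0.0]]
force: [-0.4, 0.1, -1.1]
opening: 0.402
```

arm_command --translation '[[0,0.005,0],[0,0.01,0],[0,0.01,0],[0,0.01,0]]' --rotation '[[0,0,0],[0,0,0],[0,0,0],[0,0,0]]' --grip '[1,1,1,1]'

```text
time_s: 28.1
position: [0.5793, 0.2155, 0.0542]
tcp_rot: [[-0.96, 0.0, 0.281], [-0.281, 0.0, -0.96], [-0.0, -1.0, 0.0]]
force: [-1.1, 0.2, 4.8]
opening: 0.403
```

Contact felt as before; release and retreat, then over the white bottle.

arm_command --translation '[[0,0,0],[0,0,0],[0,0,0],[0,0,0],[0,0,0]]' --rotation '[[0,0,0],[0,0,0],[0,0,0],[0,0,0],[0,0,0]]' --grip '[1,0,-0.4,-0.4,-0.4]'

```text
time_s: 28.6
position: [0.5791, 0.2154, 0.0533]
tcp_rot: [[-0.96, -0.0, 0.281], [-0.281, -0.0, -0.96], [0.0, -1.0, -0.0]]
force: [0.2, 0.2, 0.2]
opening: 0.658
```

arm_command --translation '[[0,-0.2,0],[0,-0.5,0],[0,-0.9,0],[0,-0.9,0],[0,-0.9,0]]' --rotation '[[0,0,0],[0,0,0],[0,0,0],[0,0,0],[0,0,0]]' --grip '[-0.4,-0.4,-0.6,-0.8,-1]'

```text
time_s: 29.1
position: [0.5799, 0.2156, 0.1275]
tcp_rot: [[-0.96, 0.003, 0.281], [-0.281, 0.001, -0.96], [-0.003, -1.0, 0.0]]
force: [0.2, -0.9, -0.4]
opening: 0.891
```

```bash
python3 - <<'E'
from h import *
st();p=go(*B['white'],.15)
E
```

```text
t 29.1 p [0.5799 0.2156 0.1275] f [ 0.2477 -0.8595 -0.3621] open 0.891498601208476 jaw -73.6892508937852 down [ 0.003   0.0005 -1.    ] j6 83.74559791616049
total [-0.0535 -0.2816  4.0332] calls 5 each [-0.0107 -0.0563  0.8066]
```

arm_command --translation '[[0,-0.1,0.26],[-0.01,-0.2,0.53],[-0.012,-0.29,0.805]]' --rotation '[[0,0,0],[0,0,0],[0,0,0]]' --grip '[-1,-1,-1]'

```text
time_s: 29.4
position: [0.5974, 0.1534, 0.1482]
tcp_rot: [[-0.96, -0.002, 0.282], [-0.282, -0.0, -0.96], [0.002, -1.0, -0.001]]
force: [-0.1, -0.9, -0.2]
opening: 0.994
```

arm_command --translation '[[0,0,0.26],[-0.01,0,0.53],[-0.012,0,0.805]]' --rotation '[[0,0,0],[0,0,0],[0,0,0]]' --grip '[-1,-1,-1]'

```text
time_s: 29.7
position: [0.6165, 0.0916, 0.1479]
tcp_rot: [[-0.96, -0.003, 0.281], [-0.281, 0.0, -0.96], [0.002, -1.0, -0.001]]
force: [0.7, 0.4, 0.7]
opening: 0.999
```

arm_command --translation '[[0,0,0.26],[-0.01,0,0.53],[-0.012,0,0.805]]' --rotation '[[0,0,0],[0,0,0],[0,0,0]]' --grip '[-1,-1,-1]'

```text
time_s: 30.0
position: [0.6354, 0.0301, 0.1476]
tcp_rot: [[-0.96, -0.003, 0.281], [-0.281, 0.0, -0.96], [0.003, -1.0, -0.001]]
force: [-0.3, 0.2, 0.0]
opening: 1.004
```

arm_command --translation '[[0,0,0.26],[-0.01,0,0.53],[-0.012,0,0.805]]' --rotation '[[0,0,0],[0,0,0],[0,0,0]]' --grip '[-1,-1,-1]'

```text
time_s: 30.3
position: [0.6549, -0.0316, 0.148]
tcp_rot: [[-0.96, -0.002, 0.281], [-0.281, 0.0, -0.96], [0.002, -1.0, -0.001]]
force: [0.7, 1.2, -0.5]
opening: 0.996
```

arm_command --translation '[[0,0,0.26],[-0.01,0,0.53],[-0.012,0,0.805],[-0.012,0,0.805],[-0.012,0,0.805]]' --rotation '[[0,0,0],[0,0,0],[0,0,0],[0,0,0],[0,0,0]]' --grip '[-1,-1,-1,-1,-1]'

```text
time_s: 30.8
position: [0.6741, -0.0929, 0.1486]
tcp_rot: [[-0.96, -0.001, 0.28], [-0.28, 0.001, -0.96], [0.0, -1.0, -0.001]]
force: [-0.9, 1.1, -0.1]
opening: 0.995
```

```bash
python3 - <<'E'
from h import *
st();p=go(*B['white'],.0465)
b=eyes.capture('side');a=eyes.capture('top')
i=a['image'][150:310,130:290];j=b['image'][130:290,210:370]
cv2.imwrite('pics/p4.png',np.hstack([cv2.resize(i,(400,400)),cv2.resize(j,(400,400))]))
E
```

```text
t 30.8 p [ 0.6741 -0.0929  0.1486] f [-0.9465  1.1408 -0.0776] open 0.9952288477697295 jaw -73.76801518032543 down [-0.0006  0.0007 -1.    ] j6 56.50510870609299
total [-0.0059  1.2765  0.0017] calls 2 each [-0.0029  0.6382  0.0009]
```

View pics/p4.png

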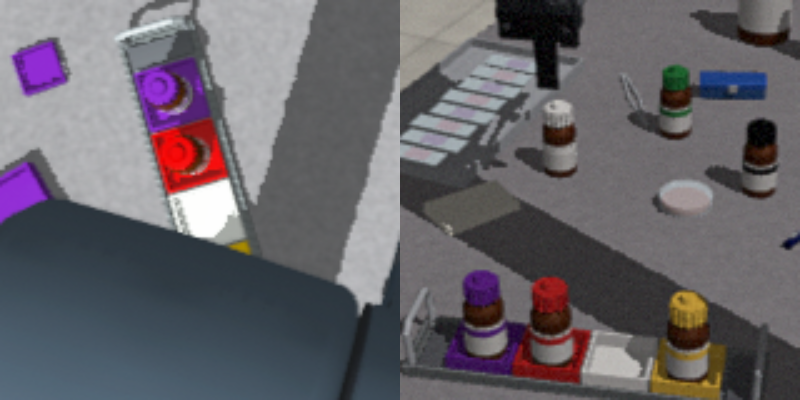

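arm_command --translation '[[-0.005,0.2,0],[-0.005,0.42,0],[-0.005,0.64,0]]' --rotation '[[0,0,0],[0,0,0],[0,0,0]]' --grip '[-1,-1,-1]'

```text
time_s: 31.2
position: [0.6741, -0.0909, 0.0963]
tcp_rot: [[-0.959, -0.001, 0.282], [-0.282, 0.0, -0.959], [0.001, -1.0, -0.001]]
force: [-0.6, -0.7, -0.2]
opening: 0.997
```

arm_command --translation '[[0,0.2,0],[0,0.4,0],[0,0.63,0],[0,0.63,0],[0,0.63,0]]' --rotation '[[0,0,0],[0,0,0],[0,0,0],[0,0,0],[0,0,0]]' --grip '[-1,-1,-1,-1,-0.5]'

```text
time_s: 31.7
position: [0.6743, -0.0919, 0.0466]
tcp_rot: [[-0.96, -0.001, 0.281], [-0.281, 0.0, -0.96], [0.001, -1.0, -0.001]]
force: [1.2, 0.5, -0.8]
opening: 0.966
```

arm_command --translation '[[0,0,0],[0,0,0],[0,0,0],[0,0,0],[0,0,0]]' --rotation '[[0,0,0],[0,0,0],[0,0,0],[0,0,0],[0,0,0]]' --grip '[0,0.3,1,1,1]'

```text
time_s: 32.2
position: [0.6747, -0.0922, 0.0477]
tcp_rot: [[-0.96, 0.001, 0.281], [-0.281, -0.0, -0.96], [-0.0, -1.0, 0.0]]
force: [0.3, -0.8, 0.1]
opening: 0.54
```

arm_command --translation '[[0,0,0],[0,0,0],[0,0,0],[0,0,0]]' --rotation '[[0,0,0],[0,0,0],[0,0,0],[0,0,0]]' --grip '[1,1,1,1]'

```text
time_s: 32.6
position: [0.6746, -0.0922, 0.0474]
tcp_rot: [[-0.96, -0.0, 0.281], [-0.281, -0.0, -0.96], [0.0, -1.0, 0.0]]
force: [-0.2, 0.8, 1.1]
opening: 0.403
```

arm_command --translation '[[0,-0.1,0],[0,-0.2,0],[0,-0.3,0],[0,-0.4,0],[0,-0.5,0]]' --rotation '[[0,0,0],[0,0,0],[0,0,0],[0,0,0],[0,0,0]]' --grip '[1,1,1,1,1]'

```text
time_s: 33.1
position: [0.6748, -0.0922, 0.0883]
tcp_rot: [[-0.96, 0.001, 0.281], [-0.281, -0.0, -0.96], [-0.001, -1.0, 0.0]]
force: [1.0, 0.2, -0.9]
opening: 0.403
```

arm_command --translation '[[0,-0.2,0],[0,-0.4,0],[0,-0.6,0],[0,-0.85,0],[0,-0.85,0]]' --rotation '[[0,0,0],[0,0,0],[0,0,0],[0,0,0],[0,0,0]]' --grip '[1,1,1,1,1]'

```text
time_s: 33.6
position: [0.677, -0.0928, 0.1597]
tcp_rot: [[-0.96, 0.008, 0.281], [-0.281, -0.002, -0.96], [-0.007, -1.0, 0.004]]
force: [0.2, 0.0, 0.3]
opening: 0.409
```

arm_command --translation '[[0.078,0,-0.2],[0.156,0,-0.4],[0.234,0,-0.6],[0.312,0,-0.805]]' --rotation '[[0,0,0],[0,0,0],[0,0,0],[0,0,0]]' --grip '[1,1,1,1]'

```text
time_s: 34.0
position: [0.6318, -0.0369, 0.1549]
tcp_rot: [[-0.96, -0.001, 0.281], [-0.281, 0.0, -0.96], [0.001, -1.0, -0.0]]
force: [0.3, 0.1, -1.6]
opening: 0.407
```

arm_command --translation '[[0.078,0,-0.2],[0.156,0,-0.4],[0.234,0,-0.6],[0.312,0,-0.805]]' --rotation '[[0,0,0],[0,0,0],[0,0,0],[0,0,0]]' --grip '[1,1,1,1]'

```text
time_s: 34.4
position: [0.5897, 0.0184, 0.1553]
tcp_rot: [[-0.96, 0.0, 0.281], [-0.281, 0.0, -0.96], [-0.0, -1.0, 0.0]]
force: [-0.3, 1.2, 0.3]
opening: 0.403
```

arm_command --translation '[[0.078,0,-0.2],[0.156,0,-0.4],[0.234,0,-0.6],[0.312,0,-0.805]]' --rotation '[[0,0,0],[0,0,0],[0,0,0],[0,0,0]]' --grip '[1,1,1,1]'

```text
time_s: 34.8
position: [0.5477, 0.0734, 0.1553]
tcp_rot: [[-0.96, 0.0, 0.281], [-0.281, 0.0, -0.96], [-0.0, -1.0, 0.0]]
force: [-0.1, -0.2, -2.3]
opening: 0.407
```

arm_command --translation '[[0.078,0,-0.2],[0.156,0,-0.4],[0.234,0,-0.6],[0.312,0,-0.805]]' --rotation '[[0,0,0],[0,0,0],[0,0,0],[0,0,0]]' --grip '[1,1,1,1]'

```text
time_s: 35.2
position: [0.5056, 0.1281, 0.1553]
tcp_rot: [[-0.96, 0.0, 0.281], [-0.281, 0.0, -0.96], [-0.0, -1.0, -0.0]]
force: [0.6, 0.1, -0.9]
opening: 0.409
```

arm_command --translation '[[0.078,0,-0.2],[0.156,0,-0.4],[0.234,0,-0.6],[0.312,0,-0.805],[0.312,0,-0.805]]' --rotation '[[0,0,0],[0,0,0],[0,0,0],[0,0,0],[0,0,0]]' --grip '[1,1,1,1,1]'

```text
time_s: 35.7
position: [0.4621, 0.1835, 0.1551]
tcp_rot: [[-0.959, -0.002, 0.283], [-0.283, 0.0, -0.959], [0.002, -1.0, -0.001]]
force: [-0.3, -0.1, -1.3]
opening: 0.41
```

arm_command --translation '[[0,0,0],[0,0,0]]' --rotation '[[0,0,0],[0,0,0]]' --grip '[1,1]'

```text
time_s: 35.9
position: [0.4651, 0.1817, 0.1554]
tcp_rot: [[-0.96, 0.001, 0.281], [-0.281, -0.0, -0.96], [-0.001, -1.0, 0.0]]
force: [0.6, -0.7, -1.9]
opening: 0.408
```

arm_command --translation '[[0.005,0.2,0],[0.005,0.4,0],[0.005,0.6,0],[0.005,0.6,0]]' --rotation '[[0,0,0],[0,0,0],[0,0,0],[0,0,0]]' --grip '[1,1,1,1]'

```text
time_s: 36.3
position: [0.4634, 0.1809, 0.1057]
tcp_rot: [[-0.96, -0.004, 0.28], [-0.28, -0.001, -0.96], [0.004, -1.0, -0.0]]
force: [-0.1, 0.5, 0.3]
opening: 0.407
```

arm_command --translation '[[0,0.2,0],[0,0.4,0],[0,0.6,0],[0,0.63,0],[0,0.63,0]]' --rotation '[[0,0,0],[0,0,0],[0,0,0],[0,0,0],[0,0,0]]' --grip '[1,1,1,1,1]'

```text
time_s: 36.8
position: [0.4645, 0.1815, 0.057]
tcp_rot: [[-0.96, 0.0, 0.28], [-0.28, -0.0, -0.96], [-0.0, -1.0, 0.0]]
force: [-0.1, -0.0, 0.6]
opening: 0.405
```

arm_command --translation '[[0,0.01,0],[0,0.02,0],[0,0.03,0],[0,0.03,0]]' --rotation '[[0,0,0],[0,0,0],[0,0,0],[0,0,0]]' --grip '[1,1,1,1]'

```text
time_s: 37.2
position: [0.4642, 0.1818, 0.0548]
tcp_rot: [[-0.96, 0.001, 0.281], [-0.281, 0.0, -0.96], [-0.001, -1.0, 0.0]]
force: [0.6, -0.4, -0.4]
opening: 0.404
```

arm_command --translation '[[0,0.005,0],[0,0.01,0],[0,0.01,0],[0,0.01,0]]' --rotation '[[0,0,0],[0,0,0],[0,0,0],[0,0,0]]' --grip '[1,1,1,1]'

```text
time_s: 37.6
position: [0.4641, 0.1818, 0.0538]
tcp_rot: [[-0.96, 0.0, 0.281], [-0.281, 0.0, -0.96], [-0.0, -1.0, 0.0]]
force: [-1.3, 0.2, 1.8]
opening: 0.407
```

Contact; release, retreat, and clear sideways for a final look.

arm_command --translation '[[0,0,0],[0,0,0],[0,0,0],[0,0,0],[0,0,0]]' --rotation '[[0,0,0],[0,0,0],[0,0,0],[0,0,0],[0,0,0]]' --grip '[1,0,-0.4,-0.4,-0.4]'

```text
time_s: 38.1
position: [0.4639, 0.1817, 0.0536]
tcp_rot: [[-0.96, -0.0, 0.281], [-0.281, -0.0, -0.96], [0.0, -1.0, -0.0]]
force: [-0.6, 0.5, 0.8]
opening: 0.661
```

arm_command --translation '[[0,-0.2,0],[0,-0.5,0],[0,-0.9,0],[0,-1,0],[0,-1,0]]' --rotation '[[0,0,0],[0,0,0],[0,0,0],[0,0,0],[0,0,0]]' --grip '[-0.4,-0.4,-0.6,-0.8,-1]'

```text
time_s: 38.6
position: [0.4649, 0.1819, 0.1348]
tcp_rot: [[-0.96, 0.003, 0.281], [-0.281, 0.001, -0.96], [-0.003, -1.0, 0.0]]
force: [0.0, 0.1, 0.1]
opening: 0.891
```

arm_command --translation '[[0,-0.3,0.3],[0,-0.6,0.6],[0,-0.9,0.9]]' --rotation '[[0,0,0],[0,0,0],[0,0,0]]' --grip '[-1,-1,-1]'

```text
time_s: 38.9
position: [0.4833, 0.112, 0.2047]
tcp_rot: [[-0.96, -0.004, 0.281], [-0.281, -0.0, -0.96], [0.004, -1.0, -0.001]]
force: [-0.3, -0.5, -0.1]
opening: 0.994
```

arm_command --translation '[[0,0,0.3],[0,0,0.6],[0,0,0.9]]' --rotation '[[0,0,0],[0,0,0],[0,0,0]]' --grip '[-1,-1,-1]'

```text
time_s: 39.2
position: [0.5038, 0.0427, 0.2043]
tcp_rot: [[-0.96, -0.003, 0.281], [-0.281, 0.0, -0.96], [0.002, -1.0, -0.001]]
force: [-0.9, 0.5, -0.2]
opening: 1.0
```

arm_command --translation '[[0,0,0.3],[0,0,0.6],[0,0,0.9],[0,0,0.9],[0,0,0.9]]' --rotation '[[0,0,0],[0,0,0],[0,0,0],[0,0,0],[0,0,0]]' --grip '[-1,-1,-1,-1,-1]'

```text
time_s: 39.7
position: [0.5237, -0.0255, 0.2042]
tcp_rot: [[-0.96, -0.003, 0.279], [-0.279, 0.001, -0.96], [0.003, -1.0, -0.002]]
force: [0.7, -0.0, -0.1]
opening: 0.999
```

```bash
python3 - <<'E'
from h import *
st()
b=eyes.capture('side');a=eyes.capture('top')
i=a['image'][150:310,130:290];j=b['image'][150:310,210:370]
cv2.imwrite('pics/p5.png',np.hstack([cv2.resize(i,(400,400)),cv2.resize(j,(400,400))]))
for k,w in Wl.items(): print(k,'expected cap-centre top px in crop',(proj(a,[[*w,.09]])[0]-[130,150])*2.5)
print('green/black top now',[[np.round(np.array(d['point'])*[560,420],1) for d in models.spot_point('side',f'bottle_{k}_mid')[:1]] for k in('green','black')])
E
```

```text
t 39.7 p [ 0.5237 -0.0255  0.2042] f [ 0.6539 -0.0244 -0.1451] open 0.9994451861353081 jaw -73.7724485609779 down [-0.0032  0.0013 -1.    ] j6 58.73138463763841
violet expected cap-centre top px in crop [156.2604  86.383 ]
red expected cap-centre top px in crop [175.1582 151.1103]
white expected cap-centre top px in crop [193.9225 218.5464]
yellow expected cap-centre top px in crop [212.8151 284.7744]
green/black top now [[array([318.4, 171.8])], [array([354.4, 191.8])]]
```

View pics/p5.png

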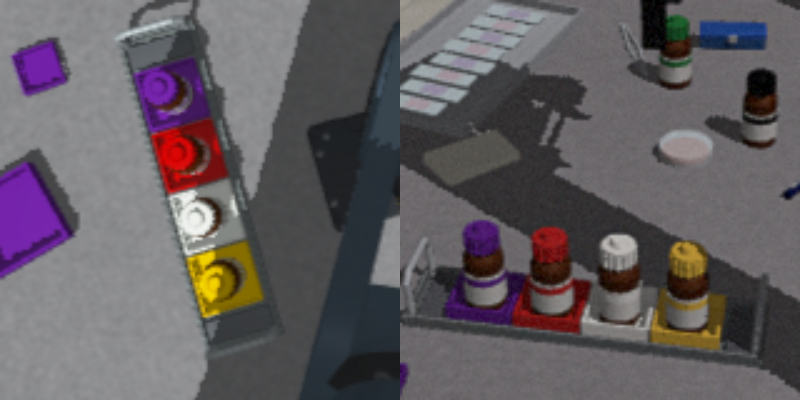

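```bash
python3 -c "
from rig import bot
bot.hand_in();print(bot.read_state()['time_s'])"
```

```text
the job is handed in; nothing more can be done
the job is handed in; nothing more can be done
```

All four stain bottles (yellow, red, violet and white, placed in that order) are standing in the wells of their own colour, and I have handed the job in. I lowered each until the wrist force showed it touching the well floor (about 2 to 10 N) before releasing it.

- **Placement:** in the last top and side pictures all four stand upright in their wells. The caps are within about 2 px (about 5 mm) of where a centred bottle would show, inside the 13 mm limit. I read the caps by eye from the picture.
- **Look-alikes:** the green and black bottles were never touched. The detector puts them within about 2.6 px of where they started in the side view.
- **Arm:** it finished clear of everything, about 39.7 s into the 104 s allowed.
- **Disagreements:**
  - The side and top cameras differed by about 1 cm on the bottle caps and wells when I assumed their heights. I used the top camera's positions, and the grasps and fits matched them.
  - After the yellow bottle was placed, the point detector's result for it landed on the well instead of the bottle. I checked that one by eye.

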